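Measure a strut offcut on the bench length gauge

TASK

Set up the long offcut of slotted steel strut on the length gauge so that its length can be read: push it along the bench until it lies flat against the fence with one end tight against the fixed end stop, and slide the gauge's cursor along the fence until its plate touches the other end. Only push, gently, with the fingertips or the outside of the fingers: do not grip or lift the strut or the cursor. Leave the other things on the bench where they are.

Things in the scene. Friction and masses are not known exactly. Their poses are not given: they have to be found in the camera images.
- gauge: Length gauge fixed to the bench: aluminium fence 45 mm high and deep, rule on top, across in front of the robot, end stop at its left end. Origin: bench level, inner corner where the fence's front face (x = 0) meets the stop's working face (y = 0). x points away from the robot, square into the fence; y runs along it to the left. Fence from y = 0 to -470 mm; work lies at x < 0, y < 0.
- end_stop (a point): Middle of the end stop's working face, 36 mm in front of the fence, 25 mm above the bench; axes as the gauge. The stop is a fixed steel block 18 mm thick, 50 mm high, which sticks out 72 mm from the fence towards the robot.
- cursor: Cursor sliding along the fence, parallel to the gauge's y, axes as the gauge; about 1.5 N of friction, stays where left. Steel plate: x -72 to 0, y -6 to 0, z 3 to 46 mm. Behind it (y -50 to 0) a saddle on the fence, 54 mm high, reaching 5 mm in front of it, with a knob up to 72 mm. Origin: bench level, fence front, on the face towards the stop. Starts 300-370 mm from the stop; travel 385.
- cursor_back (a point): Middle of the outer face of the cursor's plate, the one turned away from the end stop (looks along the gauge's -y): 45 mm in front of the fence, 25 mm above the bench. Free space for closed fingers here.
- strut: Long offcut of slotted steel strut, 200 mm long, 41 wide, 41 high, 0.25-0.45 kg, on the bench between fence and robot, open side down, four slots in its top. Origin: centre of its underside; y along its length, x across, z up. Ends and sides alike. Starts clear of the fence, up to 0.35 rad out of line with it, lengthwise between end stop and cursor; slides under a few newtons.
- short_strut: Short offcut of the same strut, 80 mm long, 41 mm wide and high; one slot. A bystander. Origin: centre of its underside.
- coupling: Black plastic compression coupling standing on end, 61 mm across, 104 mm high. A bystander. Origin: centre of its underside.
- elbow: White plastic pipe elbow lying flat, about 75 x 75 mm, 49 mm high. A bystander. Origin: under its middle.
- valve: Brass ball valve with a black lever, 127 mm long with the lever, 36 mm wide, 59 mm high. A bystander. Origin: under the middle of the valve body; the lever points along its x axis.
- wrench: Steel wrench lying behind the fence, along it, about 170 mm long, 38 mm wide, 8 mm high. A bystander. Origin: under its middle.
- tin: Round tin, 68 mm across, 88 mm high. A bystander. Origin: centre of its underside.
Mind the look-alikes: they are no part of the job. There is more than one size of the strut; the job needs the largest.

How it is judged:
By the outcome, as a careful person would: the job done as asked, in the order asked, and still so for the second after the job is handed in, with the robot touching nothing.
It also fails if it takes over 45 s, if anything falls off the work surface, if the arm or the gripper's body presses on something with over 40 N, if the wrist force passes 120 N, or if a joint passes its speed limit or range.

ROBOT

A 6-joint arm with a two-finger parallel gripper is mounted at the origin on the work surface. World frame = base frame: x ahead of the robot, y to its left, z up, the work surface at z = 0. Lengths are in m, angles in degrees, forces in N, time in s.
With the tool pointing down it reaches from about 0.4 to 0.825 m from the base axis. Payload 7 kg.
Tool frame: the origin (TCP) lies midway between the tips of the shut fingers; the grasp point (between the pads) lies 19 mm behind it; z points along the fingers, y is the line along which they close (so a half turn about z gives the same grasp; the last joint's range is limited). The gripper opens to 88 mm and grips with 3 to 60 N. Pads are 19 mm wide; open, the fingers measure 130 mm over their backs; the gripper's body (78 mm by 193 mm) begins 47 mm behind the grasp point.
Start: joints at [-57.29, 20.546, 0.682, 0, -70.136, -16.507], TCP at [0.188, -0.648, 0.227] pointing down, gripper open.
Joint ranges: [-176.03, 176.03], [-82.01, 121.73], [-58.28, 71.71], [-173.87, 95.51], [-174.79, -0.11], [-173.66, 173.66]. Speed limits (degrees/s): [136.94, 136.94, 172.46, 180, 180, 180].

INTERFACE

Orientations are given as [roll, pitch, yaw] about the fixed x, y, z axes, in that order (R = Rz(yaw) Ry(pitch) Rx(roll)).
In Python, from plant import ctrl gives the robot as it stands.
- The arm moves only by the tool arm_command, never from a script. Its argument "steps" is a list of rows, each an object with "translation": the shift along the tool's x, y, z in mm, a list of three; "rotation": the turn, a rotation vector about the tool's x, y, z in units of 5 degrees (1.0 is 5 degrees), a list of three; "claw": the finger opening in mm, from 0 to 87.6. In form: [{"translation": [x, y, z], "rotation": [rx, ry, rz], "claw": claw}, ...]. A call has 1 to 5 rows; each row is the pose to reach, as a shift and turn from the pose commanded when the call began, along the tool's axes at that moment; what a row does not reach only later rows make up. A row lasts 1/10 s, in which the tool goes at most 50 mm and 8.59 degrees, less where a joint would pass 70% of its speed; a pose out of reach is approached as far as the arm can. A call with a gripper value outside its range is refused whole. The fingers move at their own pace and stop on an object; the grip force is fixed at half the most. Time passes only in rows, so rows that repeat a pose let the fingers close. It gives the time, the measured TCP pose, the force, the opening and the grip force at its end, in the units of the state.
- ctrl.get_obs(): the state, without advancing time (a new reading comes with each control period).
- ctrl.snapshot(name): name is "scene" or "top"; returns (picture, depth): 384x512x3 uint8, red, green, blue; 384x512 float32, m along the optical axis (not along the pixel's ray), 0 where there is no reading.
- ctrl.calibration(name): a dict with "vertical_fov" (degrees; the focal length in pixels is half the picture's height over the tangent of half this angle, whatever the lens; pixels are square), "cx", "cy" (the principal point, pixels), "rvec" (rotation vector, rad) and "tvec" (3), from world to camera coordinates, as OpenCV has them. Camera axes: x right, y down, z forward; pixel columns grow to the right and rows downward; lengths in m; the calibration is good to about 2 mm. A picture is of the moment at which its call begins. calibration takes no time and is no camera call.
- ctrl.close_job(): hands the job in; it is judged then, once.
The state is a dict: "clock": time; "joint_pos": joint angles; "qvel": joint speeds; "tau": joint torques, N m; "tool_pos": TCP position; "orientation": TCP orientation; "force": force on the tool from outside, world axes, zero at the start; "moment": the same for the moment, N m; "opening": finger opening in m; "gripper_force": force on a finger pad.
Only numpy, scipy, OpenCV 4.12 (cv2) and the standard library are available. Lean on these libraries where they do the work, as an engineer would, in place of code of your own. Each camera call takes 0.05 s, during which the arm holds its last target. There are 200 camera calls.

## Working session

There is one attempt and no reset: what is moved stays moved. The work goes in short steps, Python scripts to look and compute and a tool call to move; the robot and the scene stay as the last step left them, time stands still between calls to the robot, and variables do not carry over. Pictures are saved under pics/ and viewed, at most 10 in all, crops included, and the job is handed in when it is done.

Besides the shell and the picture viewer there is one more tool, called after "Call:" in YAML: its name, and indented under it one key for each argument. arm_command: Moves the arm, as the interface text tells. Its arguments: {"type":"object","properties":{"steps":{"type":"array"}},"required":["steps"]}

```bash
ls; mkdir -p pics; cat > h.py <<'E'
import numpy as np, cv2
from plant import ctrl
def cam(n):
    c=ctrl.calibration(n); f=192/np.tan(np.radians(c["vertical_fov"])/2)
    K=np.array([[f,0,c["cx"]],[0,f,c["cy"]],[0,0,1]]); R=cv2.Rodrigues(np.array(c["rvec"],float))[0]; return K,R,np.array(c["tvec"],float).ravel(),c
def ray(n,px,z):
    K,R,t,_=cam(n); px=np.atleast_2d(px).astype(float)
    d=np.c_[px,np.ones(len(px))]@np.linalg.inv(K).T@R; o=-R.T@t
    return o+d*((z-o[2])/d[:,2])[:,None]
def cloud(n,depth):
    K,R,t,_=cam(n); v,u=np.mgrid[:384,:512]
    p=np.dstack([(u-K[0,2])/K[0,0]*depth,(v-K[1,2])/K[1,1]*depth,depth])
    w=(p-t)@R; w[depth<=0]=np.nan; return w
E
python3 - <<'E'
from h import *
for n in("scene","top"):
    im,d=ctrl.snapshot(n); cv2.imwrite(f"pics/{n}0.png",im[:,:,::-1]); np.savez(f"pics/{n}0.npz",im=im,d=d); print(ctrl.calibration(n), (d>0).mean())
print(ctrl.get_obs())
E
```

```text
pics
{'vertical_fov': 45.08821481537464, 'cx': 261.7761395215635, 'cy': 190.40362391225227, 'rvec': array([ 1.54306326,  2.27505951, -0.65908096]), 'tvec': array([ 0.19590006, -0.38967246,  1.58199045])} 0.9959615071614584
{'vertical_fov': 42.57377526160407, 'cx': 251.29046007025747, 'cy': 190.48353900258664, 'rvec': array([ 2.18352249, -2.16802984,  0.10940451]), 'tvec': array([0.01827252, 0.56864643, 1.31881887])} 0.9960225423177084
{'clock': 0.1, 'joint_pos': array([-5.72900716e+01,  2.05884204e+01,  6.38541708e-01, -1.51090884e-02,
       -7.01337423e+01, -1.65061286e+01]), 'qvel': array([-0.0369543 , -0.06583862,  0.09827943, -0.03710469,  0.0275064 ,
        0.07221031]), 'tau': array([-1.09049433e-03, -5.84160948e+01,  2.93750453e+01,  7.01544866e+00,
        1.02289821e-02, -1.69371827e-05]), 'tool_pos': array([ 0.18819801, -0.6477947 ,  0.22570867]), 'orientation': array([ 1.79915789e+02, -1.01412753e-02, -1.63801338e+02]), 'force': array([-0.4750234 , -0.51001749, -0.41196828]), 'moment': array([ 0.06689898, -0.05494968, -0.01613508]), 'gripper_force': 0.0, 'opening': 0.08758242062997779}
```

View pics/top0.png

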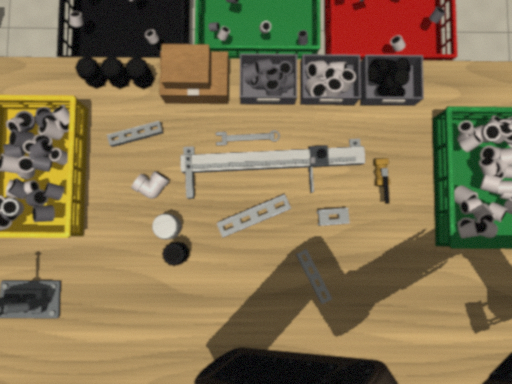

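View pics/scene0.png

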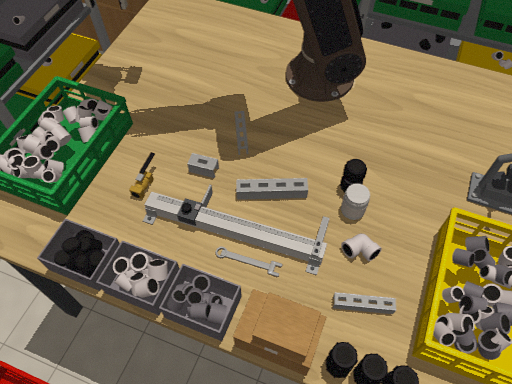

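The top view shows these candidates: a four-slot strut at (253,215) lying in front of the fence, a one-slot short piece at (333,216), a similar bar behind the fence at (135,133), and a flat bar in shadow at (315,276). The fence runs from (185,160) to (365,155), with the stop at (190,175) and the cursor at (315,165). The strut at (253,215) fits the description, so I'll measure it and take a close crop.

```bash
python3 - <<'E'
from h import *
for n in("top",):
    z=np.load(f"pics/{n}0.npz"); w=cloud(n,z["d"]); im=z["im"]
    Z=w[...,2]; print("bench z",np.nanmedian(Z[230:330,100:200]))
    m=((Z>0.012)).astype(np.uint8); m[:112]=0; m[320:]=0
    N,l,s,c=cv2.connectedComponentsWithStats(m,connectivity=4)
    for i in range(1,N):
        if s[i,4]<60: continue
        q=l==i; h=np.nanpercentile(Z[q],90)
        p=w[q&(Z>h-0.012)]; r=cv2.minAreaRect((p[:,:2]*1000).astype(np.float32))
        print(s[i],c[i].round(),"h",round(h*1000),"rect",np.round(r[0]),np.round(r[1]),round(r[2],1))
cv2.imwrite("pics/crop.png",cv2.resize(im[110:310,95:400,::-1],None,fx=2.6,fy=2.6,interpolation=2))
E
```

```text
bench z 0.00039495785343056985
[   0  112   87  126 5829] [ 47. 159.] h 118 rect [600. 573.] [324. 191.] 0.0
[ 433  112   79  137 7347] [473. 177.] h 117 rect [ 595. -567.] [174. 355.] 89.9
[107 121  56  25 574] [134. 133.] h 34 rect [725. 345.] [ 33. 149.] 15.9
[ 181  145  184   54 3696] [270. 161.] h 53 rect [620. -38.] [123. 500.] 4.5
[374 158  16  46 473] [383. 176.] h 60 rect [ 582. -337.] [95. 15.] 2.1
[132 171  37  28 619] [150. 184.] h 49 rect [585. 299.] [71. 73.] 53.4
[   0  178   64   52 1949] [ 28. 201.] h 114 rect [535. 593.] [114. 173.] 15.0
[217 195  74  42 935] [254. 216.] h 45 rect [500.  16.] [ 41. 199.] 23.2
[317 208  33  18 409] [334. 216.] h 45 rect [ 499. -200.] [41. 81.] 5.1
[153 214  29  26 598] [167. 226.] h 91 rect [469. 246.] [62. 62.] 0.4
[162 242  28  24 512] [175. 253.] h 107 rect [399. 220.] [58. 59.] 0.7
[296 249  36  55 540] [314. 276.] h 34 rect [ 339. -147.] [149.  31.] 27.2
[   0  280   60   38 1910] [ 28. 299.] h 170 rect [276. 586.] [34. 60.] 7.7
```

View pics/crop.png

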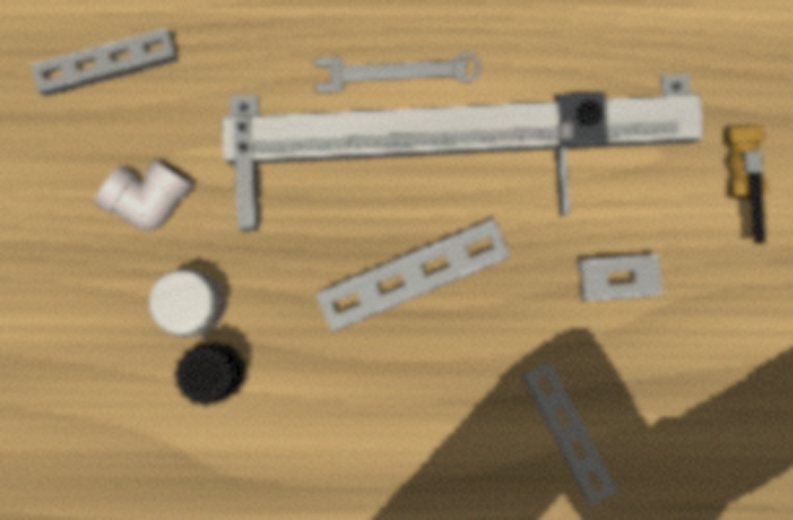

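The crop shows the chosen strut at crop (412,273), with four slots and measuring 199×41 mm. The other two bars are 149 mm long with a smaller section, and the short one is 81 mm, so the choice holds. Next I'll fit the gauge frame.

```bash
cat >> h.py <<'E'
def measure(tag=None, snap=True):
    im,d=ctrl.snapshot("top"); w=cloud("top",d); P=w[112:300,100:400].reshape(-1,3); P=P[~np.isnan(P[:,0])]
    if tag: cv2.imwrite(f"pics/{tag}.png",im[:,:,::-1]); np.savez(f"pics/{tag}.npz",im=im,d=d)
    return P,w,im
E
python3 - <<'E'
from h import *
P,w,im=measure("t1")
F=P[(abs(P[:,2]-.046)<.006)&(P[:,0]>.58)&(P[:,0]<.69)&(P[:,1]<.19)&(P[:,1]>-.27)]
# front edge per y-bin away from cursor
pts=[];bk=[]
for y in np.arange(-.25,.17,.01):
    q=F[abs(F[:,1]-y)<.005]
    if -.19<y<-.09 or len(q)<3: continue
    pts.append((y,q[:,0].min())); bk.append((y,q[:,0].max()))
pts=np.array(pts);bk=np.array(bk)
print("front",np.round(pts*1000).astype(int).tolist()); print("back",np.round(bk*1000).astype(int).tolist())
a=np.polyfit(pts[3:-3,0],pts[3:-3,1],1);b=np.polyfit(bk[3:-3,0],bk[3:-3,1],1); print(a,b,np.degrees(np.arctan(a[0])),np.degrees(np.arctan(b[0])))
S=P[(P[:,0]>.53)&(P[:,0]<.595)&(P[:,2]>.035)&(P[:,2]<.06)&(P[:,1]>-.2)&(P[:,1]<.25)]
l=S[S[:,1]>.1];r=S[S[:,1]<-.08]
for n,q in(("stop",l),("cur",r)):
    for x in np.arange(.535,.595,.01):
        k=q[abs(q[:,0]-x)<.005]
        if len(k): print(n,round(x,3),len(k),np.round(1000*np.array([k[:,1].min(),k[:,1].max(),k[:,2].mean()])))
o=ray("top",[[251,190]],0);K,R,t,_=cam("top");print("cam",-R.T@t)
E
```

```text
front [[-250, 644], [-240, 643], [-230, 643], [-220, 643], [-210, 641], [-200, 640], [-90, 634], [-80, 634], [-70, 634], [-60, 633], [-50, 632], [-40, 631], [-30, 631], [-20, 631], [-10, 630], [0, 631], [10, 630], [20, 628], [30, 627], [40, 627], [50, 627], [60, 625], [70, 625], [80, 625], [90, 624], [100, 624], [110, 624], [120, 624], [130, 622], [140, 622], [150, 621], [160, 621]]
back [[-250, 688], [-240, 688], [-230, 688], [-220, 685], [-210, 685], [-200, 685], [-90, 678], [-80, 678], [-70, 678], [-60, 678], [-50, 675], [-40, 675], [-30, 675], [-20, 676], [-10, 675], [0, 674], [10, 673], [20, 672], [30, 672], [40, 672], [50, 672], [60, 669], [70, 669], [80, 668], [90, 669], [100, 669], [110, 669], [120, 666], [130, 666], [140, 666], [150, 666], [160, 666]]
[-0.05589251  0.62961919] [-0.05605515  0.67355023] -3.199076708185167 -3.2083660350731495
stop 0.545 10 [179. 198.  49.]
stop 0.555 30 [179. 198.  49.]
stop 0.565 30 [180. 198.  50.]
stop 0.575 26 [181. 198.  51.]
stop 0.585 23 [182. 198.  49.]
cur 0.565 5 [-144. -139.   43.]
cur 0.575 10 [-144. -139.   45.]
cur 0.585 11 [-144. -139.   46.]
cam [0.44145838 0.02987567 1.36645447]
```

Call:
arm_command:
  steps:
    - {"translation": [-40,20,0],"rotation": [0,0,0.6],"claw": 0}
    - {"translation": [-80,45,0],"rotation": [0,0,1.3],"claw": 0}
    - {"translation": [-125,70,0],"rotation": [0,0,2.0],"claw": 0}
    - {"translation": [-165,95,0],"rotation": [0,0,2.6],"claw": 0}
    - {"translation": [-205,115,0],"rotation": [0,0,2.6],"claw": 0}

```text
clock: 0.65
tool_pos: [0.354, -0.4786, 0.2265]
orientation: [180.0, 0.0, -176.9]
force: [0.7, -0.3, -0.2]
opening: 0.0533
gripper_force: 0.0
```

```bash
cat >> h.py <<'E'
TH=np.radians(3.2); O=np.array([.619,.182]); RG=np.array([[np.cos(TH),-np.sin(TH)],[np.sin(TH),np.cos(TH)]])
from scipy.spatial.transform import Rotation as Ro
def g(p): return (np.asarray(p)[...,:2]-O)@RG          # world->gauge
def st():
    o=ctrl.get_obs(); print("t",round(o["clock"],2),"gauge",np.round(1000*g(o["tool_pos"]),1),"z",round(o["tool_pos"][2]*1000,1),"rpy",np.round(o["orientation"],2),"F",np.round(o["force"],1),"open",round(o["opening"]*1000,1))
    return o
def to(xg,yg,z):
    o=st(); A=Ro.from_euler("xyz",o["orientation"],degrees=True); w=np.r_[O+RG@np.array([xg,yg]),z]
    print("move",np.round(1000*A.inv().apply(w-o["tool_pos"]),1),"rot",np.round((A.inv()*Ro.from_euler("xyz",[180,0,-176.8],degrees=True)).as_rotvec(degrees=True)/5,2))
E
python3 -c "
from h import *
to(-.195,-.155,.2)"
```

```text
t 0.65 gauge [-301.5 -644.8] z 226.5 rpy [ 179.98    0.   -176.9 ] F [ 0.7 -0.3 -0.2] open 53.3
move [-105.6  489.9   26.7] rot [ 0.    0.   -0.02]
```

Call:
arm_command:
  steps:
    - {"translation": [-25,43,0],"rotation": [0,0,0],"claw": 0}
    - {"translation": [-50,86,0],"rotation": [0,0,0],"claw": 0}
    - {"translation": [-75,129,0],"rotation": [0,0,0],"claw": 0}
    - {"translation": [-95,174,0],"rotation": [0,0,0],"claw": 0}
    - {"translation": [-105,222,0],"rotation": [0,0,0],"claw": 0}

```text
clock: 1.15
tool_pos: [0.4465, -0.2511, 0.2263]
orientation: [-180.0, -0.0, -176.8]
force: [1.3, -0.0, 0.1]
opening: 0.0132
gripper_force: 0.0
```

Call:
arm_command:
  steps:
    - {"translation": [0,48,0],"rotation": [0,0,0],"claw": 0}
    - {"translation": [0,96,0],"rotation": [0,0,0],"claw": 0}
    - {"translation": [0,144,0],"rotation": [0,0,0],"claw": 0}
    - {"translation": [0,192,20],"rotation": [0,0,0],"claw": 0}
    - {"translation": [0,235,40],"rotation": [0,0,0],"claw": 0}

```text
clock: 1.65
tool_pos: [0.4324, -0.0164, 0.1869]
orientation: [179.9, 0.1, -176.8]
force: [1.2, 0.5, -0.4]
opening: 0.0006
gripper_force: 0.0
```

```bash
python3 -c "
from h import *
to(-.195,-.155,.012)"
```

```text
t 1.65 gauge [-197.4 -187.6] z 186.9 rpy [ 1.7995e+02  1.5000e-01 -1.7678e+02] F [ 1.2  0.5 -0.4] open 0.6
move [ -2.   32.5 174.9] rot [0.01 0.03 0.  ]
```

Call:
arm_command:
  steps:
    - {"translation": [0,18,40],"rotation": [0,0,0],"claw": 0}
    - {"translation": [0,33,80],"rotation": [0,0,0],"claw": 0}
    - {"translation": [0,33,120],"rotation": [0,0,0],"claw": 0}
    - {"translation": [0,33,155],"rotation": [0,0,0],"claw": 0}
    - {"translation": [0,33,173],"rotation": [0,0,0],"claw": 0}

```text
clock: 2.15
tool_pos: [0.4289, 0.0141, 0.0111]
orientation: [-179.9, -0.2, -176.8]
force: [0.3, -0.1, -0.3]
opening: 0.0002
gripper_force: 0.0
```

Call:
arm_command:
  steps:
    - {"translation": [-8,0,0],"rotation": [0,0,0],"claw": 0}
    - {"translation": [-16,0,0],"rotation": [0,0,0],"claw": 0}
    - {"translation": [-24,0,0],"rotation": [0,0,0],"claw": 0}
    - {"translation": [-32,0,0],"rotation": [0,0,0],"claw": 0}
    - {"translation": [-40,0,0],"rotation": [0,0,0],"claw": 0}

```text
clock: 2.65
tool_pos: [0.4715, 0.0169, 0.0144]
orientation: [180.0, 0.1, -176.8]
force: [-1.6, -0.5, -0.4]
opening: 0.0001
gripper_force: 0.7
```

Call:
arm_command:
  steps:
    - {"translation": [-8,0,0],"rotation": [0,0,0],"claw": 0}
    - {"translation": [-16,0,0],"rotation": [0,0,0],"claw": 0}
    - {"translation": [-24,0,0],"rotation": [0,0,0],"claw": 0}
    - {"translation": [-32,0,0],"rotation": [0,0,0],"claw": 0}
    - {"translation": [-40,0,0],"rotation": [0,0,0],"claw": 0}

```text
clock: 3.15
tool_pos: [0.5111, 0.019, 0.0135]
orientation: [-180.0, -0.0, -176.8]
force: [-1.4, 0.7, 1.3]
opening: 0.0002
gripper_force: 0.9
```

```bash
cat >> h.py <<'E'
def strut(P,x0=.45,x1=.66):
    G=g(P); q=(P[:,2]>.030)&(P[:,2]<.047)&(G[:,0]<-.003)&(G[:,0]>-.2)&(G[:,1]<-.008)&(G[:,1]>-.31)
    m=G[q]; r=cv2.minAreaRect((m*1000).astype(np.float32)); print("strut n",q.sum(),"centre",np.round(r[0],1),"size",np.round(r[1],1),"ang",round(r[2],1))
E
python3 - <<'E'
from h import *
st(); P,w,im=measure("t2"); strut(P)
cv2.imwrite("pics/t2c.png",cv2.resize(im[110:310,95:400,::-1],None,fx=2.6,fy=2.6,interpolation=2))
E
```

```text
t 3.15 gauge [-116.9 -156.7] z 13.5 rpy [-1.800e+02 -1.000e-02 -1.768e+02] F [-1.4  0.7  1.3] open 0.2
strut n 83 centre [ -67.9 -245.5] size [41.6 33.1] ang 9.0
```

View pics/t2c.png

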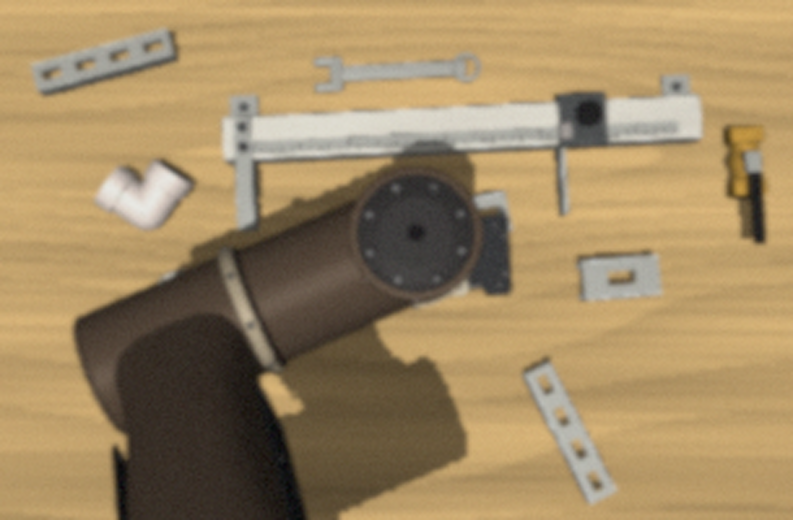

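The arm hides the middle, but the strut's right end at crop (490,200) has turned to about 9° and is clear of the cursor. I'll keep pushing.

Call:
arm_command:
  steps:
    - {"translation": [-8,0,0],"rotation": [0,0,0],"claw": 0}
    - {"translation": [-16,0,0],"rotation": [0,0,0],"claw": 0}
    - {"translation": [-24,0,0],"rotation": [0,0,0],"claw": 0}
    - {"translation": [-32,0,0],"rotation": [0,0,0],"claw": 0}
    - {"translation": [-40,0,0],"rotation": [0,0,0],"claw": 0}

```text
clock: 3.7
tool_pos: [0.551, 0.0213, 0.0135]
orientation: [-180.0, -0.0, -176.8]
force: [-2.5, -0.7, -0.1]
opening: 0.0008
gripper_force: 0.8
```

Call:
arm_command:
  steps:
    - {"translation": [-5,0,0],"rotation": [0,0,0],"claw": 0}
    - {"translation": [-9,0,0],"rotation": [0,0,0],"claw": 0}
    - {"translation": [-13,0,0],"rotation": [0,0,0],"claw": 0}
    - {"translation": [-17,0,0],"rotation": [0,0,0],"claw": 0}
    - {"translation": [-21,0,0],"rotation": [0,0,0],"claw": 0}

```text
clock: 4.2
tool_pos: [0.5716, 0.0225, 0.0135]
orientation: [180.0, -0.0, -176.8]
force: [-1.1, 0.2, 0.1]
opening: 0.0002
gripper_force: 0.5
```

```bash
python3 - <<'E'
from h import *
st(); P,w,im=measure("t3"); strut(P)
E
```

```text
t 4.2 gauge [ -56.3 -156.6] z 13.5 rpy [ 180.     -0.   -176.79] F [-1.1  0.2  0.1] open 0.2
strut n 38 centre [ -17.5 -258.4] size [48.2 24.7] ang 37.4
```

Call:
arm_command:
  steps:
    - {"translation": [-1.5,0,0],"rotation": [0,0,0],"claw": 0}
    - {"translation": [-3,0,0],"rotation": [0,0,0],"claw": 0}
    - {"translation": [-4.5,0,0],"rotation": [0,0,0],"claw": 0}
    - {"translation": [-5,0,0],"rotation": [0,0,0],"claw": 0}
    - {"translation": [-5.5,0,0],"rotation": [0,0,0],"claw": 0}

```text
clock: 4.75
tool_pos: [0.5749, 0.0224, 0.0133]
orientation: [-180.0, -0.2, -176.8]
force: [-8.0, 2.0, 5.6]
opening: 0.0004
gripper_force: 4.1
```

Call:
arm_command:
  steps:
    - {"translation": [-0.5,0,0],"rotation": [0,0,0],"claw": 0}
    - {"translation": [-1,0,0],"rotation": [0,0,0],"claw": 0}
    - {"translation": [-1.5,0,0],"rotation": [0,0,0],"claw": 0}

```text
clock: 5.05
tool_pos: [0.5749, 0.0223, 0.013]
orientation: [-180.0, -0.3, -176.8]
force: [-12.9, 2.3, 7.5]
opening: 0.0006
gripper_force: 6.2
```

Call:
arm_command:
  steps:
    - {"translation": [15,0,0],"rotation": [0,0,0],"claw": 0}
    - {"translation": [30,0,-10],"rotation": [0,0,0],"claw": 0}
    - {"translation": [40,0,-50],"rotation": [0,0,0],"claw": 0}
    - {"translation": [50,-20,-90],"rotation": [0,0,0],"claw": 0}
    - {"translation": [50,-65,-100],"rotation": [0,0,0],"claw": 0}

```text
clock: 5.55
tool_pos: [0.5345, -0.0433, 0.1186]
orientation: [180.0, 0.5, -176.5]
force: [2.8, 0.1, 0.3]
opening: 0.0007
gripper_force: 0.0
```

Call:
arm_command:
  steps:
    - {"translation": [0,-45,0],"rotation": [0,0,0],"claw": 0}
    - {"translation": [0,-90,0],"rotation": [0,0,0],"claw": 0}
    - {"translation": [0,-130,0],"rotation": [0,0,0],"claw": 0}

```text
clock: 5.85
tool_pos: [0.5399, -0.1765, 0.1144]
orientation: [-180.0, 0.1, -176.8]
force: [0.8, 1.2, 0.6]
opening: 0.0002
gripper_force: 0.0
```

```bash
python3 - <<'E'
from h import *
st(); P,w,im=measure("t4"); strut(P)
cv2.imwrite("pics/t4c.png",cv2.resize(im[110:310,95:400,::-1],None,fx=2.6,fy=2.6,interpolation=2))
G=g(P)
for y in range(-270,-40,15):
    q=(P[:,2]>.034)&(P[:,2]<.050)&(abs(G[:,1]*1000-y)<5)&(G[:,0]<.001)&(G[:,0]>-.1)
    if q.sum(): print(y,q.sum(),np.round(1000*G[q,0].min(),1))
E
```

```text
t 5.85 gauge [ -99.  -353.6] z 114.4 rpy [-1.7998e+02  1.3000e-01 -1.7678e+02] F [0.8 1.2 0.6] open 0.2
strut n 0 centre [0. 0.] size [0. 0.] ang 0.0
-60 3 0.2
-45 4 -0.4
```

View pics/t4c.png

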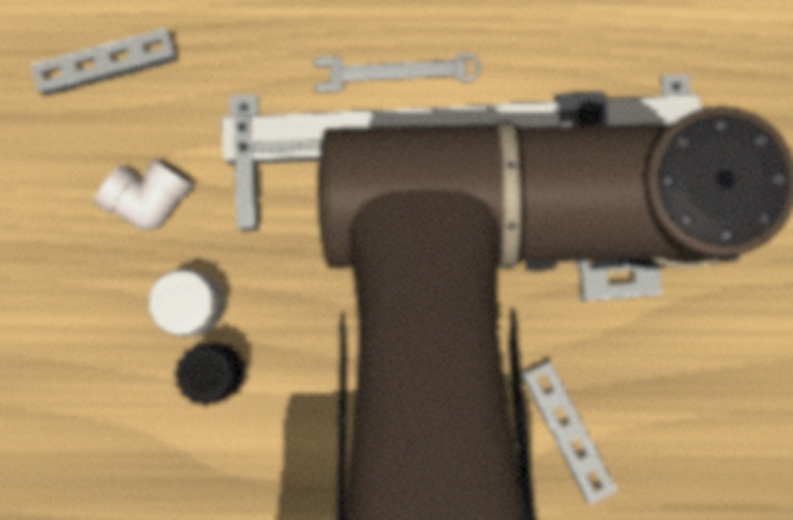

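The arm hides the strut from above in this picture, so I'll use the scene camera.

```bash
cat >> h.py <<'E'
def sc(tag,view=True):
    im,d=ctrl.snapshot("scene"); w=cloud("scene",d)
    if view: cv2.imwrite(f"pics/{tag}.png",cv2.resize(im[130:280,120:360,::-1],None,fx=3.3,fy=3.3,interpolation=2))
    P=w.reshape(-1,3); P=P[~np.isnan(P[:,0])]; P=P[(P[:,0]>.4)&(P[:,0]<.72)&(abs(P[:,1])<.35)]; return P,im
E
python3 - <<'E'
from h import *
P,im=sc("s4"); strut(P); G=g(P)
for lo,hi in ((-.30,-.02),):
  for y in range(-290,-20,15):
    q=(P[:,2]>.032)&(P[:,2]<.052)&(abs(G[:,1]*1000-y)<5)&(G[:,0]<.01)&(G[:,0]>-.15)
    if q.sum(): print(y,q.sum(),np.round(1000*G[q,0].min(),1),np.round(1000*P[q,2].mean(),1))
E
```

```text
strut n 781 centre [ -24.1 -166.2] size [ 41.9 200. ] ang 0.0
-290 14 -2.2 46.4
-275 11 -0.3 47.5
-260 60 -42.5 43.2
-245 43 -41.6 43.7
-230 48 -42.9 42.6
-215 59 -42.6 43.0
-200 47 -43.9 43.3
-185 45 -43.7 43.5
-170 63 -43.2 43.2
-155 53 -43.0 43.3
-140 45 -43.1 43.5
-125 57 -41.2 43.6
-110 60 -45.1 43.1
-95 45 -42.2 43.4
-80 53 -43.8 43.4
-65 37 -42.3 43.6
-50 16 -2.5 46.6
-35 15 -0.2 47.1
```

View pics/s4.png

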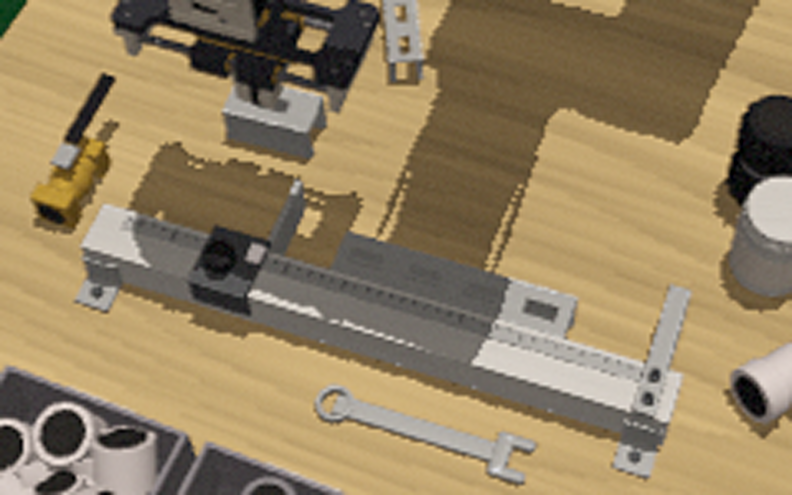

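The scene view shows the strut flush along the fence, from picture (345,240) to (575,320). Its centre is about y_g −166, which leaves a gap of about 50 mm to the cursor at (285,215). I'll turn the tool 90° so the fingers' narrow side goes into that gap.

```bash
python3 - <<'E'
from h import *
P,im=sc("x",False); G=g(P)
q=(P[:,2]>.033)&(P[:,2]<.05)&(G[:,0]<-.045)&(G[:,0]>-.08)&(abs(G[:,1]+.32)<.03); print("cursor y",np.round(np.percentile(1000*G[q,1],[2,10,50,90,98]),1),q.sum())
q=(P[:,2]>.033)&(P[:,2]<.047)&(G[:,0]<-.006)&(G[:,0]>-.04)&(G[:,1]<-.2)&(G[:,1]>-.3); print("strut end",np.round(np.percentile(1000*G[q,1],[0,1,2]),1))
print(ctrl.get_obs()["joint_pos"]); to(-.033,-.292,.11)
E
```

```text
cursor y [-323.1 -321.9 -318.6 -317.3 -317.1] 27
strut end [-265.7 -265.6 -265.2]
[ 1.60105276e+00  1.62372315e+01 -2.16739671e+01  1.62500975e-02
 -5.20449689e+01 -8.86155037e+01]
t 6.0 gauge [ -99.5 -353.9] z 113.6 rpy [-1.7999e+02  4.0000e-02 -1.7700e+02] F [-0.5  0.4  0.4] open 0.3
move [-66.2  62.1   3.6] rot [-0.    0.01 -0.04]
```

Call:
arm_command:
  steps:
    - {"translation": [-13,12,0],"rotation": [0,0,-1.6],"claw": 0}
    - {"translation": [-26,24,0],"rotation": [0,0,-3.2],"claw": 0}
    - {"translation": [-40,36,0],"rotation": [0,0,-4.8],"claw": 0}
    - {"translation": [-53,49,0],"rotation": [0,0,-6.4],"claw": 0}
    - {"translation": [-66,62,0],"rotation": [0,0,-8.0],"claw": 0}

```text
clock: 6.5
tool_pos: [0.6025, -0.1073, 0.1138]
orientation: [-180.0, 0.0, -136.4]
force: [-0.8, 0.2, 0.4]
opening: 0.0005
gripper_force: 0.0
```

Call:
arm_command:
  steps:
    - {"translation": [0,0,0],"rotation": [0,0,-1.7],"claw": 0}
    - {"translation": [0,0,0],"rotation": [0,0,-3.4],"claw": 0}
    - {"translation": [0,0,0],"rotation": [0,0,-5.1],"claw": 0}
    - {"translation": [0,0,0],"rotation": [0,0,-6.8],"claw": 0}
    - {"translation": [0,0,0],"rotation": [0,0,-8.5],"claw": 0}

```text
clock: 7.0
tool_pos: [0.6021, -0.1078, 0.1137]
orientation: [-180.0, 0.0, -93.9]
force: [-0.2, 0.2, 0.6]
opening: 0.0005
gripper_force: 0.0
```

Call:
arm_command:
  steps:
    - {"translation": [0,0,0],"rotation": [0,0,-1.5],"claw": 0}
    - {"translation": [0,0,0],"rotation": [0,0,-1.5],"claw": 0}

```text
clock: 7.2
tool_pos: [0.602, -0.108, 0.1138]
orientation: [-180.0, 0.0, -86.6]
force: [-1.0, 0.1, 0.6]
opening: 0.0008
gripper_force: 0.0
```

```bash
python3 - <<'E'
from h import *
to(-.033,-.292,.02); print(ctrl.get_obs()["joint_pos"].round(1))
E
```

```text
t 7.2 gauge [ -33.1 -288.6] z 113.8 rpy [-179.96    0.    -86.62] F [-1.   0.1  0.6] open 0.8
move [ 3.4 -0.1 93.8] rot [-1.000e-02  1.000e-02  1.804e+01]
[  8.1  20.  -16.    0.  -54.   -4.7]
```

Call:
arm_command:
  steps:
    - {"translation": [3,0,30],"rotation": [0,0,0],"claw": 0}
    - {"translation": [3,0,60],"rotation": [0,0,0],"claw": 0}
    - {"translation": [3,0,80],"rotation": [0,0,0],"claw": 0}
    - {"translation": [3,0,96],"rotation": [0,0,0],"claw": 0}
    - {"translation": [3,0,96],"rotation": [0,0,0],"claw": 0}

```text
clock: 7.7
tool_pos: [0.6003, -0.1115, 0.0153]
orientation: [179.8, 0.0, -87.0]
force: [-0.3, -0.0, -0.8]
opening: 0.0003
gripper_force: 0.0
```

Call:
arm_command:
  steps:
    - {"translation": [-7,0,0],"rotation": [0,0,0],"claw": 0}
    - {"translation": [-14,0,0],"rotation": [0,0,0],"claw": 0}
    - {"translation": [-21,0,0],"rotation": [0,0,0],"claw": 0}
    - {"translation": [-28,0,0],"rotation": [0,0,0],"claw": 0}
    - {"translation": [-35,0,0],"rotation": [0,0,0],"claw": 0}

```text
clock: 8.2
tool_pos: [0.6004, -0.0765, 0.0184]
orientation: [-179.9, -0.0, -86.8]
force: [0.4, -2.8, 1.2]
opening: 0.0006
gripper_force: 1.0
```

```bash
python3 - <<'E'
from h import *
st();P,im=sc("x",False); strut(P)
E
```

```text
t 8.2 gauge [ -33. -257.] z 18.4 rpy [-179.93   -0.    -86.79] F [ 0.4 -2.8  1.2] open 0.6
strut n 739 centre [ -24.5 -148.9] size [205.9  42.7] ang 89.9
```

Call:
arm_command:
  steps:
    - {"translation": [-8,0,0],"rotation": [0,0,0],"claw": 0}
    - {"translation": [-16,0,0],"rotation": [0,0,0],"claw": 0}
    - {"translation": [-24,0,0],"rotation": [0,0,0],"claw": 0}
    - {"translation": [-32,0,0],"rotation": [0,0,0],"claw": 0}
    - {"translation": [-38,0,0],"rotation": [0,0,0],"claw": 0}

```text
clock: 8.75
tool_pos: [0.5978, -0.0384, 0.0175]
orientation: [180.0, 0.0, -86.8]
force: [-0.8, -2.5, 2.2]
opening: 0.0005
gripper_force: 1.0
```

Call:
arm_command:
  steps:
    - {"translation": [-2,0,0],"rotation": [0,0,0],"claw": 0}
    - {"translation": [-4,0,0],"rotation": [0,0,0],"claw": 0}
    - {"translation": [-5,0,0],"rotation": [0,0,0],"claw": 0}
    - {"translation": [-6,0,0],"rotation": [0,0,0],"claw": 0}

```text
clock: 9.15
tool_pos: [0.5974, -0.0333, 0.0175]
orientation: [180.0, -0.0, -86.8]
force: [0.7, -1.5, 0.8]
opening: 0.0002
gripper_force: 0.9
```

```bash
python3 - <<'E'
from h import *
st();P,im=sc("x",False); strut(P)
E
```

```text
t 9.15 gauge [ -33.6 -213.7] z 17.5 rpy [179.99  -0.   -86.81] F [ 0.7 -1.5  0.8] open 0.2
strut n 727 centre [ -24.6 -107.7] size [ 42.8 199.3] ang 0.2
```

Call:
arm_command:
  steps:
    - {"translation": [-1,0,0],"rotation": [0,0,0],"claw": 0}
    - {"translation": [-2,0,0],"rotation": [0,0,0],"claw": 0}
    - {"translation": [-3,0,0],"rotation": [0,0,0],"claw": 0}

```text
clock: 9.5
tool_pos: [0.5972, -0.0302, 0.0175]
orientation: [180.0, -0.0, -86.8]
force: [-0.2, -2.4, 0.0]
opening: 0.0006
gripper_force: 0.8
```

Call:
arm_command:
  steps:
    - {"translation": [-1,0,0],"rotation": [0,0,0],"claw": 0}
    - {"translation": [-2,0,0],"rotation": [0,0,0],"claw": 0}

```text
clock: 9.7
tool_pos: [0.5971, -0.0282, 0.0175]
orientation: [180.0, -0.0, -86.8]
force: [1.5, -8.2, -0.1]
opening: 0.0007
gripper_force: 3.5
```

Call:
arm_command:
  steps:
    - {"translation": [-1,0,0],"rotation": [0,0,0],"claw": 0}
    - {"translation": [-2,0,0],"rotation": [0,0,0],"claw": 0}

```text
clock: 9.9
tool_pos: [0.5966, -0.028, 0.0175]
orientation: [179.9, -0.1, -86.8]
force: [2.0, -17.1, -0.6]
opening: 0.0005
gripper_force: 8.5
```

```bash
python3 - <<'E'
from h import *
st();P,im=sc("x",False); strut(P)
E
```

```text
t 9.9 gauge [ -34.1 -208.4] z 17.5 rpy [ 1.7991e+02 -1.2000e-01 -8.6790e+01] F [  2.  -17.1  -0.6] open 0.5
strut n 700 centre [ -24.4 -153.4] size [290.4  42.3] ang 89.9
```

Call:
arm_command:
  steps:
    - {"translation": [10,0,0],"rotation": [0,0,0],"claw": 0}
    - {"translation": [22,0,0],"rotation": [0,0,0],"claw": 0}
    - {"translation": [25,20,0],"rotation": [0,0,0],"claw": 0}
    - {"translation": [25,50,0],"rotation": [0,0,0],"claw": 0}
    - {"translation": [20,75,0],"rotation": [0,0,0],"claw": 0}

```text
clock: 10.45
tool_pos: [0.522, -0.0512, 0.0172]
orientation: [180.0, 0.0, -86.9]
force: [-0.5, 0.4, -0.7]
opening: 0.0003
gripper_force: 0.0
```

Call:
arm_command:
  steps:
    - {"translation": [-30,0,0],"rotation": [0,0,0],"claw": 0}
    - {"translation": [-65,0,0],"rotation": [0,0,0],"claw": 0}
    - {"translation": [-95,0,0],"rotation": [0,0,0],"claw": 0}
    - {"translation": [-95,-12,0],"rotation": [0,0,0],"claw": 0}
    - {"translation": [-95,-24,0],"rotation": [0,0,0],"claw": 0}

```text
clock: 10.95
tool_pos: [0.5428, 0.0464, 0.0178]
orientation: [-180.0, 0.0, -86.7]
force: [-0.2, -0.2, 0.6]
opening: 0.0005
gripper_force: 0.0
```

```bash
python3 - <<'E'
from h import *
st();P,im=sc("x",False); strut(P); G=g(P)
for y in range(-200,0,20):
    q=(P[:,2]>.036)&(P[:,2]<.047)&(abs(G[:,1]*1000-y)<8)&(G[:,0]<-.01)&(G[:,0]>-.055)
    if q.sum(): print(y,q.sum(),np.round(1000*np.percentile(G[q,0],5),1))
E
```

```text
t 10.95 gauge [ -83.6 -131.1] z 17.8 rpy [-1.7996e+02  3.0000e-02 -8.6690e+01] F [-0.2 -0.2  0.6] open 0.5
strut n 573 centre [ -23.7 -103.4] size [ 41.2 190.8] ang 0.1
-200 28 -41.3
-180 17 -24.7
-160 17 -17.6
-140 17 -18.4
-120 14 -16.4
-100 39 -40.2
-80 43 -42.8
-60 51 -43.3
-40 61 -41.7
-20 41 -42.6
```

Call:
arm_command:
  steps:
    - {"translation": [0,-6,0],"rotation": [0,0,0],"claw": 0}
    - {"translation": [0,-12,0],"rotation": [0,0,0],"claw": 0}
    - {"translation": [0,-16,0],"rotation": [0,0,0],"claw": 0}
    - {"translation": [0,-18,0],"rotation": [0,0,0],"claw": 0}
    - {"translation": [0,-19.5,0],"rotation": [0,0,0],"claw": 0}

```text
clock: 11.5
tool_pos: [0.5615, 0.0466, 0.0175]
orientation: [180.0, -0.0, -86.8]
force: [-1.0, 0.3, -0.9]
opening: 0.0004
gripper_force: 0.0
```

Call:
arm_command:
  steps:
    - {"translation": [0,-1,0],"rotation": [0,0,0],"claw": 0}
    - {"translation": [0,-2,0],"rotation": [0,0,0],"claw": 0}

```text
clock: 11.7
tool_pos: [0.5634, 0.047, 0.0176]
orientation: [180.0, 0.0, -86.8]
force: [0.1, 0.3, -0.2]
opening: 0.0004
gripper_force: 0.0
```

Call:
arm_command:
  steps:
    - {"translation": [0,-1,0],"rotation": [0,0,0],"claw": 0}
    - {"translation": [0,-2,0],"rotation": [0,0,0],"claw": 0}
    - {"translation": [0,-3,0],"rotation": [0,0,0],"claw": 0}

```text
clock: 12.0
tool_pos: [0.5665, 0.0473, 0.0176]
orientation: [-180.0, 0.0, -86.8]
force: [-0.2, 0.7, -0.8]
opening: 0.0003
gripper_force: 0.0
```

Call:
arm_command:
  steps:
    - {"translation": [0,-0.5,0],"rotation": [0,0,0],"claw": 0}
    - {"translation": [0,-1,0],"rotation": [0,0,0],"claw": 0}

```text
clock: 12.2
tool_pos: [0.5671, 0.0472, 0.0175]
orientation: [180.0, -0.0, -86.8]
force: [-2.4, 0.1, 2.0]
opening: 0.0
gripper_force: 1.1
```

Call:
arm_command:
  steps:
    - {"translation": [0,-1,0],"rotation": [0,0,0],"claw": 0}
    - {"translation": [0,-2,0],"rotation": [0,0,0],"claw": 0}

```text
clock: 12.4
tool_pos: [0.568, 0.0471, 0.0174]
orientation: [179.9, -0.0, -86.8]
force: [-9.0, 3.6, 7.3]
opening: 0.0002
gripper_force: 5.2
```

Call:
arm_command:
  steps:
    - {"translation": [0,15,0],"rotation": [0,0,0],"claw": 0}
    - {"translation": [0,32,-15],"rotation": [0,0,0],"claw": 0}
    - {"translation": [20,35,-50],"rotation": [0,0,0],"claw": 0}
    - {"translation": [50,35,-80],"rotation": [0,0,0],"claw": 0}
    - {"translation": [95,35,-85],"rotation": [0,0,0],"claw": 0}

```text
clock: 12.9
tool_pos: [0.5428, -0.0488, 0.1068]
orientation: [-179.6, 0.0, -86.6]
force: [1.0, 0.6, -0.5]
opening: 0.0003
gripper_force: 0.0
```

Call:
arm_command:
  steps:
    - {"translation": [45,0,0],"rotation": [0,0,0],"claw": 0}
    - {"translation": [90,0,0],"rotation": [0,0,0],"claw": 0}
    - {"translation": [130,-20,0],"rotation": [0,0,0],"claw": 0}
    - {"translation": [138,-45,0],"rotation": [0,0,0],"claw": 0}
    - {"translation": [138,-48,0],"rotation": [0,0,0],"claw": 0}

```text
clock: 13.4
tool_pos: [0.5978, -0.1867, 0.1022]
orientation: [-179.9, -0.0, -86.9]
force: [-1.2, 0.4, -0.3]
opening: 0.0004
gripper_force: 0.0
```

```bash
python3 - <<'E'
from h import *
to(-.045,-.358,.02);P,im=sc("s5",True); strut(P); G=g(P)
for y in range(-210,0,20):
    q=(P[:,2]>.036)&(P[:,2]<.047)&(abs(G[:,1]*1000-y)<8)&(G[:,0]<-.01)&(G[:,0]>-.055)
    if q.sum(): print(y,q.sum(),np.round(1000*np.percentile(G[q,0],5),1))
E
```

```text
t 13.4 gauge [ -41.7 -366.9] z 102.2 rpy [-1.7993e+02 -4.0000e-02 -8.6920e+01] F [-1.2  0.4 -0.3] open 0.4
move [-9.   3.4 82.2] rot [-0.02  0.   17.98]
strut n 745 centre [ -24.1 -103.2] size [190.2  42. ] ang 90.0
-190 56 -40.8
-170 39 -41.6
-150 63 -41.7
-130 40 -42.5
-110 52 -42.3
-90 58 -41.5
-70 44 -41.7
-50 64 -40.7
-30 45 -42.4
-10 51 -42.7
```

View pics/s5.png

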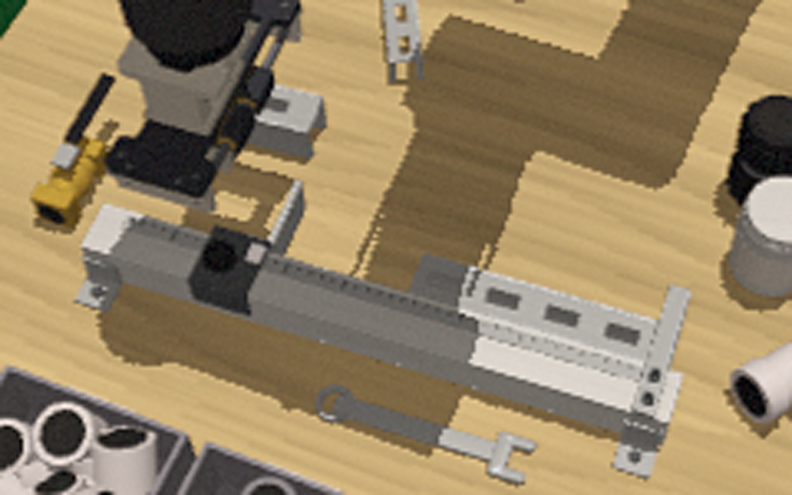

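The strut is flush to the fence and tight at the stop, around picture (655,330). The cursor plate is at (285,215) and the fingers are beyond it. I'll lower them behind the plate.

Call:
arm_command:
  steps:
    - {"translation": [-4,4,25],"rotation": [0,0,0],"claw": 0}
    - {"translation": [-4,4,50],"rotation": [0,0,0],"claw": 0}
    - {"translation": [-4,4,70],"rotation": [0,0,0],"claw": 0}
    - {"translation": [-4,4,80],"rotation": [0,0,0],"claw": 0}
    - {"translation": [-4,4,80],"rotation": [0,0,0],"claw": 0}

```text
clock: 13.95
tool_pos: [0.59, -0.1802, 0.0214]
orientation: [179.9, 0.0, -86.8]
force: [-0.1, -0.6, -0.1]
opening: 0.0004
gripper_force: 0.0
```

Call:
arm_command:
  steps:
    - {"translation": [-8,0,0],"rotation": [0,0,0],"claw": 0}
    - {"translation": [-16,0,0],"rotation": [0,0,0],"claw": 0}
    - {"translation": [-24,0,0],"rotation": [0,0,0],"claw": 0}
    - {"translation": [-32,0,0],"rotation": [0,0,0],"claw": 0}
    - {"translation": [-40,0,0],"rotation": [0,0,0],"claw": 0}

```text
clock: 14.45
tool_pos: [0.5895, -0.1401, 0.0233]
orientation: [-179.9, -0.0, -86.8]
force: [1.0, -1.3, 1.9]
opening: 0.0003
gripper_force: 0.8
```

Call:
arm_command:
  steps:
    - {"translation": [-8,0,0],"rotation": [0,0,0],"claw": 0}
    - {"translation": [-16,0,0],"rotation": [0,0,0],"claw": 0}
    - {"translation": [-24,0,0],"rotation": [0,0,0],"claw": 0}
    - {"translation": [-32,0,0],"rotation": [0,0,0],"claw": 0}
    - {"translation": [-40,0,0],"rotation": [0,0,0],"claw": 0}

```text
clock: 14.95
tool_pos: [0.5868, -0.1002, 0.0225]
orientation: [-180.0, 0.0, -86.8]
force: [1.4, -1.5, 0.9]
opening: 0.0005
gripper_force: 0.8
```

Call:
arm_command:
  steps:
    - {"translation": [-8,0,0],"rotation": [0,0,0],"claw": 0}
    - {"translation": [-16,0,0],"rotation": [0,0,0],"claw": 0}
    - {"translation": [-24,0,0],"rotation": [0,0,0],"claw": 0}
    - {"translation": [-32,0,0],"rotation": [0,0,0],"claw": 0}
    - {"translation": [-40,0,0],"rotation": [0,0,0],"claw": 0}

```text
clock: 15.45
tool_pos: [0.5845, -0.0603, 0.0225]
orientation: [-180.0, -0.0, -86.8]
force: [1.7, -3.1, -0.2]
opening: 0.0006
gripper_force: 0.8
```

```bash
python3 - <<'E'
from h import *
to(-.045,-.215,.02);P,im=sc("s6",False); G=g(P)
q=(P[:,2]>.033)&(P[:,2]<.05)&(G[:,0]<-.045)&(G[:,0]>-.08)&(abs(G[:,1]+.21)<.05); print("cursor y",np.round(np.percentile(1000*G[q,1],[2,10,50,90,98]),1),q.sum())
E
```

```text
t 15.45 gauge [ -48. -240.] z 22.5 rpy [-180.    -0.   -86.8] F [ 1.7 -3.1 -0.2] open 0.6
move [-25.   -3.    2.5] rot [-0.  0. 18.]Traceback (most recent call last):
  File "<stdin>", line 3, in <module>
    return _quantile_unchecked(
        a, q, axis, out, overwrite_input, method, keepdims, weights)
    return _ureduce(a,
                    func=_quantile_ureduce_func,
    ...<5 lines>...
                    overwrite_input=overwrite_input,
                    method=method)
    r = func(a, **kwargs)
    result = _quantile(arr,
                       quantiles=q,
    ...<2 lines>...
                       out=out,
                       weights=wgt)
    slices_having_nans = np.isnan(arr[-1, ...])
                                  ~~~^^^^^^^^^
IndexError: index -1 is out of bounds for axis 0 with size 0
```

Call:
arm_command:
  steps:
    - {"translation": [-6,0,0],"rotation": [0,0,0],"claw": 0}
    - {"translation": [-12,0,0],"rotation": [0,0,0],"claw": 0}
    - {"translation": [-17,0,0],"rotation": [0,0,0],"claw": 0}
    - {"translation": [-20,0,0],"rotation": [0,0,0],"claw": 0}
    - {"translation": [-22,0,0],"rotation": [0,0,0],"claw": 0}

```text
clock: 16.0
tool_pos: [0.583, -0.0388, 0.0225]
orientation: [180.0, -0.0, -86.8]
force: [-0.6, -2.1, 0.1]
opening: 0.0002
gripper_force: 0.8
```

Call:
arm_command:
  steps:
    - {"translation": [-0.5,0,0],"rotation": [0,0,0],"claw": 0}
    - {"translation": [-1,0,0],"rotation": [0,0,0],"claw": 0}
    - {"translation": [-1.5,0,0],"rotation": [0,0,0],"claw": 0}
    - {"translation": [-2,0,0],"rotation": [0,0,0],"claw": 0}
    - {"translation": [-2.5,0,0],"rotation": [0,0,0],"claw": 0}

```text
clock: 16.5
tool_pos: [0.5829, -0.0366, 0.0225]
orientation: [180.0, -0.0, -86.8]
force: [-0.5, -0.9, -0.4]
opening: 0.0006
gripper_force: 0.8
```

Call:
arm_command:
  steps:
    - {"translation": [-0.5,0,0],"rotation": [0,0,0],"claw": 0}
    - {"translation": [-1,0,0],"rotation": [0,0,0],"claw": 0}
    - {"translation": [-1.5,0,0],"rotation": [0,0,0],"claw": 0}
    - {"translation": [-2,0,0],"rotation": [0,0,0],"claw": 0}

```text
clock: 16.9
tool_pos: [0.5829, -0.0351, 0.0225]
orientation: [180.0, -0.0, -86.8]
force: [0.0, -8.4, -1.9]
opening: 0.0005
gripper_force: 4.2
```

Call:
arm_command:
  steps:
    - {"translation": [-0.5,0,0],"rotation": [0,0,0],"claw": 0}
    - {"translation": [-1,0,0],"rotation": [0,0,0],"claw": 0}

```text
clock: 17.1
tool_pos: [0.5829, -0.035, 0.0225]
orientation: [180.0, -0.1, -86.8]
force: [2.7, -14.3, -2.2]
opening: 0.0006
gripper_force: 7.0
```

Call:
arm_command:
  steps:
    - {"translation": [8,0,0],"rotation": [0,0,0],"claw": 0}
    - {"translation": [20,0,0],"rotation": [0,0,0],"claw": 0}
    - {"translation": [28,0,-25],"rotation": [0,0,0],"claw": 0}
    - {"translation": [35,0,-70],"rotation": [0,0,0],"claw": 0}
    - {"translation": [70,0,-100],"rotation": [0,0,0],"claw": 0}

```text
clock: 17.6
tool_pos: [0.5882, -0.1026, 0.1254]
orientation: [-179.8, 0.0, -86.6]
force: [1.3, -0.3, -0.4]
opening: -0.0001
gripper_force: 0.0
```

Call:
arm_command:
  steps:
    - {"translation": [45,10,-10],"rotation": [0,0,0],"claw": 0}
    - {"translation": [90,20,-20],"rotation": [0,0,0],"claw": 0}
    - {"translation": [135,30,-30],"rotation": [0,0,0],"claw": 0}
    - {"translation": [180,40,-40],"rotation": [0,0,0],"claw": 0}
    - {"translation": [225,50,-50],"rotation": [0,0,0],"claw": 0}

```text
clock: 18.1
tool_pos: [0.5491, -0.333, 0.1734]
orientation: [-179.9, 0.0, -86.8]
force: [0.6, 0.5, 0.8]
opening: 0.0002
gripper_force: 0.0
```

```bash
python3 - <<'E'
from h import *
st();P,im=sc("s7",True); strut(P); G=g(P)
for y in range(-195,0,20):
    q=(P[:,2]>.036)&(P[:,2]<.047)&(abs(G[:,1]*1000-y)<8)&(G[:,0]<-.01)&(G[:,0]>-.055)
    if q.sum(): print(y,np.round(1000*np.percentile(G[q,0],5),1),end="; ")
q=(P[:,2]>.033)&(P[:,2]<.05)&(G[:,0]<-.047)&(G[:,0]>-.08)&(abs(G[:,1]+.21)<.05); print("cursor y",np.round(np.percentile(1000*G[q,1],[2,50,98]),1),q.sum())
E
```

```text
t 18.1 gauge [ -98.5 -510.3] z 173.4 rpy [-179.92    0.    -86.79] F [0.6 0.5 0.8] open 0.2
strut n 780 centre [ -37. -106.] size [196.2  68. ] ang 89.5
-195 -50.6; -175 -41.3; -155 -41.6; -135 -41.5; -115 -41.6; -95 -40.4; -75 -42.4; -55 -42.1; -35 -41.2; -15 -40.8; cursor y [-203.7 -199.7 -197.7] 26
```

View pics/s7.png

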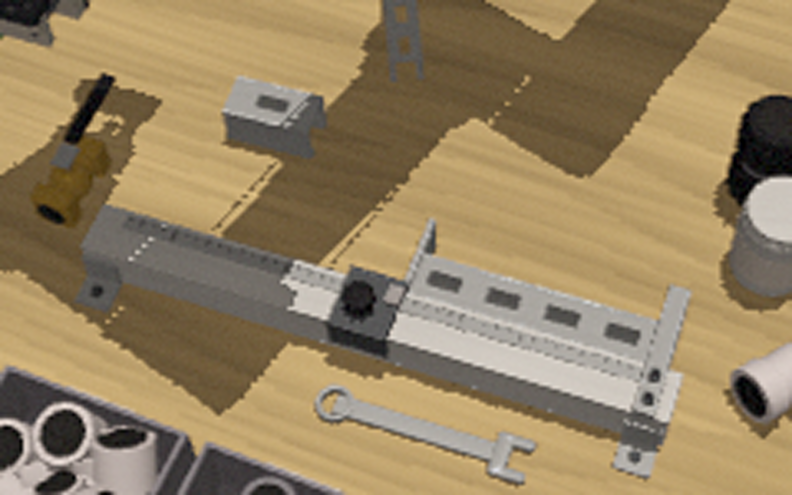

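The picture shows the strut flush along the fence and tight against the stop near (655,340). The cursor plate touches its other end at (425,255), the other things haven't moved, and the arm is clear. I'll hand it in.

```bash
python3 -c "
from h import *
print(ctrl.close_job())"
```

```text
the job is handed in; nothing more can be done
None
```

The job is handed in at about 18 s: the 200 mm strut lies flat against the fence and tight against the end stop, the cursor plate touches its other end, and the arm is clear with the other things left where they were.

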